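# Hold a V-block seated in the gauging fixture

## Robot

A 6-joint arm with a two-finger parallel gripper is mounted at the origin on a cart in front of the work surface, level with it; the furniture and walls round the work are solid. World frame = base frame: x ahead of the robot, y to its left, z up, the work surface at z = 0. Lengths are in m, angles in rad, forces in N, time in s.
With the tool pointing down it reaches from about 0.225 to 0.725 m from the base axis. Payload 3.1 kg.
Tool frame: the origin (TCP) lies on the centre line of the jaws, within the pads' length; the fingertips stand robot.tip_reach ahead of it and the grasp point (between the pads) lies 8 mm behind it (robot.tip_reach is the distance from the TCP to the fingertips, in m); z points along the fingers, y is the line along which they close (so a half turn about z gives the same grasp; the last joint's range is limited). The gripper opens to 85 mm and grips with 20 to 120 N. Pads are 22 mm wide; open, the fingers measure 114 mm over their backs; the gripper's body (76 mm by 85 mm) begins 54 mm behind the grasp point. The pads swing forward as they close: fully open they stand 13 mm farther back than shut.
Start: joints at [1.178, 0.048, 0.099, 1.622, 0, 1.443], TCP at [0.137, 0.507, 0.242] pointing down, gripper open.
Joint ranges: [-2.91, 2.91], [-0.99, 1.94], [-1.21, 1.42], [-2.12, 2.29], [-1.49, 1.47], [-3.14, 3.14]. Speed limits (rad/s): [2.79, 2.79, 3.14, 3.14, 3.14, 3.14].

## Interface

Orientations are given as [roll, pitch, yaw] about the fixed x, y, z axes, in that order (R = Rz(yaw) Ry(pitch) Rx(roll)).
In Python, from station import robot gives the robot as it stands.
- The arm moves only by the shell command python3 -m pendant 'ROWS'. ROWS is JSON, a list of rows, each an object with "twist": the turn, a rotation vector about the tool's x, y, z in rad, a list of three; "delta_pos": the shift along the tool's x, y, z in m, a list of three; "grip": the gripper command: -1 is fully open, 1 is shut, values between are in proportion. In form: [{"twist": [wx, wy, wz], "delta_pos": [dx, dy, dz], "grip": grip}, ...]. A call has 1 to 5 rows; each row is the pose to reach, as a shift and turn from the pose commanded when the call began, along the tool's axes at that moment; what a row does not reach only later rows make up. A row lasts 1/8 s, in which the tool goes at most 62.5 mm and 10.7 degrees, less where a joint would pass 70% of its speed; a pose out of reach is approached as far as the arm can. A call with a gripper value outside its range is refused whole. The fingers move at their own pace and stop on an object; the grip force is fixed at half the most. Time passes only in rows, so rows that repeat a pose let the fingers close. It gives the time, the measured TCP pose, the force, the opening and the grip force at its end, in the units of the state.
- robot.read_state(): the state, without advancing time (a new reading comes with each control period).
- robot.grab_frame(name): name is "side" or "top" or "wrist"; returns a dict with "color" (400x640x3 uint8, red, green, blue), "intrinsics" (3x3 intrinsics, pixels), "R" (3x3) and "t" (3): a world point X has camera coordinates R X + t; the wrist camera has in their place "hand_eye" (4x4, takes a point from camera to tool coordinates, whose origin is the TCP and whose axes are the flange's). Camera axes: x right, y down, z forward; pixel columns grow to the right and rows downward; lengths in m; the calibration is good to about 2 mm. A picture is of the moment at which its call begins: read the wrist's pose just before it. There is no depth.
- robot.hand_in(): hands the job in; it is judged then, once.
The state is a dict: "time_s": time; "qpos": joint angles; "qd": joint speeds; "joint_torque": joint torques, N m; "tool_pos": TCP position; "ee_rot": TCP orientation; "contact_force": force on the tool from outside, world axes, zero at the start; "torque": the same for the moment, N m; "finger_gap": finger opening in m; "grip_force": force on a finger pad.
Only numpy, scipy, OpenCV 4.12 (cv2) and the standard library are available. Lean on these libraries where they do the work, as an engineer would, in place of code of your own. Each camera call takes 0.05 s, during which the arm holds its last target. There are 200 camera calls.

## Task

Slide the clear guard of the gauging fixture fully open along its rails, then bring the V-block lying under it up square and flush against the upright fence, standing flat on the bed, so that it pushes the gauge pin in the middle of the fence home. Press it firmly down onto the bed and against the fence at once with one slanting push (about 10 to 20 N each way) and finish while still holding it pressed there with the fingers; do not let go. Leave the guard open and all the other things where they are.

Things in the scene. Friction and masses are not known exactly. Their poses are not given: they have to be found in the camera images.
- fixture: aluminium gauging fixture bolted to the cabinet top, 190 x 410 mm, 64 mm high. Origin on the cabinet top, mid length; x level towards the fence, y along fence and rails, z up. Front and rear rails (along y, 64 mm high, inner faces at x = -92 and +72 mm) carry the guard. Bed and fence lie at y = -197 to -5 mm; at y = 1 to 197 mm is a plain deck, level with the bed
- bed: ground, oiled steel plate (friction about 0.15) 162 x 190 x 6 mm on which the V-block stands; origin under its centre, axes as the fixture's; its top lies 15 mm above the cabinet top. Walls 64 mm high on three sides of it (rails, end plate); towards the deck only a sill 10 mm above the bed
- fence: upright rigid steel fence on the bed, oiled (friction about 0.15), 150 mm long (y), 20 mm thick, 28 mm high. Origin at the foot of its working face, mid length, level with the bed's top; x points into the fence, away from the V-block, y along the face, z up. The bed before it is 127 mm deep
- gauge_pin (a joint): travel of the round 10 mm gauge pin in the middle of the fence, axis 17 mm above the bed: 0 = standing 5 mm out of the fence face, 0.005 = flush with it (limit 0.006); spring return, about 1.2 N at first, 2.7 N when flush
- guard (a joint): travel in m of the clear guard along the fixture's +y: 0 = shut over the bed, 0.20 = fully open at its stop over the deck; starts at 0 to 0.02. A level plate 163 x 180 mm, underside 55 mm and top 60 mm above the cabinet top. Friction about 2 N, it stays where it is left
- guard_handle (a point): middle of the top of the guard's upright handle bar, 87 mm above the cabinet top; bar 14 mm thick along the fixture's y, 60 mm long along its x, 25 mm high above a 2 mm foot plate on the guard. Moves with the guard
- v_block: workpiece: steel V-block, about 0.28 kg, 33 (x) x 40 (y) x 34 mm high, upright on the bed under the guard, groove along its x. Origin: centre of its underside. Grip across the flat 33 mm width. Starts with y within 0.35 rad of the fixture's x line, its centre 62 to 85 mm before the fence. At the end one of the faces across its y (either) lies on the fence, its centre 20 mm before it
- gauge_block: bystander: steel gauge block 35 x 20 x 9 mm on the fixture's deck
- key_bar: bystander: steel key 8 x 32 x 8 mm on the fixture's deck
- spare_v_block: bystander: another V-block, 33 x 40 x 34 mm, on the cabinet top beside the fixture; not the workpiece
- housing_a: bystander: flanged turned aluminium part, 46 mm diameter, 34 mm high
- housing_b: bystander: turned aluminium part, 46 mm diameter, 38 mm high
- housing_c: bystander: turned aluminium part, 46 mm diameter, 36 mm high
- tape_roll: bystander: roll of tape, 100 mm diameter, 25 mm high

How it is judged:
On the way:
1. the guard is slid fully open (value of joint guard above 0.185 m), for 0.2 s.
At the end, for the whole second after the job is handed in: fingers still press the block: over 4 N on the fence, over 7 N on the bed (weight included); upright and square within 0.06 rad, centre 17 to 22.5 mm from the fence face, underside within 3 mm of the bed, pin in by 3.5 mm, at rest, guard open by 180 mm (value of joint guard above 0.18 m and contact force between v_block and fence above 4 N and contact force between v_block and bed above 7 N and contact force between the fingers and v_block above 3 N and value of joint gauge_pin above 0.0035 m and x of v_block in the frame of fence between -0.0225 and -0.017 m and z of v_block in the frame of fence below 0.003 m and angle between the y axis of v_block and the x axis of fence, either way round below 0.06 rad and angle between v_block's own z axis and vertical below 0.06 rad and linear speed of v_block below 0.01 m/s); the arm keeps its last pose, push and grip.
It fails at once if a bystander is pushed more than 20 mm away (distance of any of gauge_block, key_bar, spare_v_block, housing_a, housing_b, housing_c, tape_roll from where it was at the start of the episode above 0.02 m).
It also fails if it takes over 61 s, if anything falls off the work surface, if the arm or the gripper's body presses on something with over 40 N, if the wrist force passes 120 N, or if a joint passes its speed limit or range.

## Working session

There is one attempt and no reset: what is moved stays moved. The work goes in short steps, Python scripts to look and compute and a shell command to move; the robot and the scene stay as the last step left them, time stands still between calls to the robot, and variables do not carry over. Pictures are saved under pics/ and viewed, at most 10 in all, crops included, and the job is handed in when it is done.

```bash
ls; mkdir -p pics; python3 - <<'E'
from station import robot
import cv2,numpy as np
s=robot.read_state(); print(s, robot.tip_reach)
for n in("top","side"):
    f=robot.grab_frame(n); cv2.imwrite(f"pics/{n}0.png",f["color"][:,:,::-1]); np.savez(f"pics/{n}.npz",**f); print(n,f["intrinsics"],f["R"],f["t"])
f=robot.grab_frame("wrist"); print(f["intrinsics"],f["hand_eye"])
cv2.imwrite("pics/wrist0.png",f["color"][:,:,::-1])
E
```

```text
pics
{'time_s': 0.0, 'qpos': array([1.17818655e+00, 4.87623694e-02, 9.75653325e-02, 1.62196985e+00,
       2.45526490e-05, 1.44300209e+00]), 'qd': array([-1.92927005e-03, -1.17197919e-05, -2.17911383e-04,  6.31748392e-04,
       -1.07831202e-03, -1.44649081e-03]), 'joint_torque': array([ 1.42128189e-03, -3.38782954e+01,  3.20016003e+01,  2.02100957e-02,
        7.67274150e-05, -2.16538880e-07]), 'tool_pos': array([0.13718631, 0.50615607, 0.24109477]), 'ee_rot': array([-3.13924455e+00, -3.26472302e-04,  2.87677670e+00]), 'contact_force': array([ 0.76301512, -0.28691221,  0.12033348]), 'torque': array([ 0.01253181, -0.04446696, -0.01462227]), 'grip_force': 0.0, 'finger_gap': 0.08541148482198915} 0.011
top [[507.87610489   0.         320.63994817]
 [  0.         507.87610489 206.01643025]
 [  0.           0.           1.        ]] [[ 0.01669214 -0.99980118  0.01090785]
 [-0.99023982 -0.01804029 -0.1382015 ]
 [ 0.13837081 -0.00849451 -0.99034406]] [-0.01835722  0.56790863  1.37714302]
side [[433.03750973   0.         319.94334784]
 [  0.         433.03750973 200.61522469]
 [  0.           0.           1.        ]] [[-0.9586084  -0.28469854  0.00408452]
 [-0.11033356  0.35820312 -0.92710141]
 [ 0.26248133 -0.88917786 -0.37478832]] [0.53659499 0.12760065 1.15066721]
[[349.82937897   0.         313.34783233]
 [  0.         349.82937897 199.83870628]
 [  0.           0.           1.        ]] [[-7.25735333e-04 -9.55050786e-01 -2.96441344e-01  7.50639258e-02]
 [ 9.99999446e-01 -4.67286511e-04 -9.42690983e-04 -1.15376789e-04]
 [ 7.61794722e-04 -2.96441864e-01  9.55050596e-01 -1.32132185e-01]
 [ 0.00000000e+00  0.00000000e+00  0.00000000e+00  1.00000000e+00]]
```

View pics/top0.png

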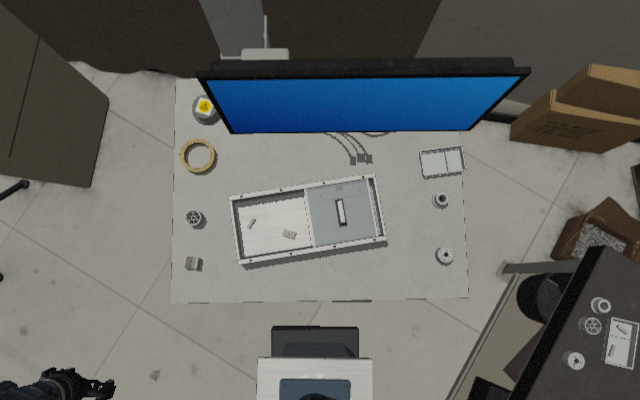

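View pics/side0.png

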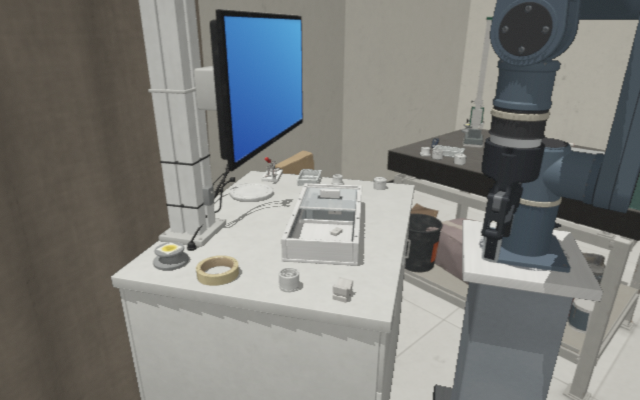

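The top view shows the fixture with its outer corners near (230,195), (380,174), (387,243) and (238,265). The guard and its handle (340,212) are to the right, and the deck with two small parts is to the left. I'll enlarge it.

```bash
python3 - <<'E'
import cv2
im=cv2.imread("pics/top0.png")[165:275,220:400]
cv2.imwrite("pics/c1.png",cv2.resize(im,None,fx=4.4,fy=4.4,interpolation=cv2.INTER_CUBIC))
E
```

```text
(no output)
```

View pics/c1.png

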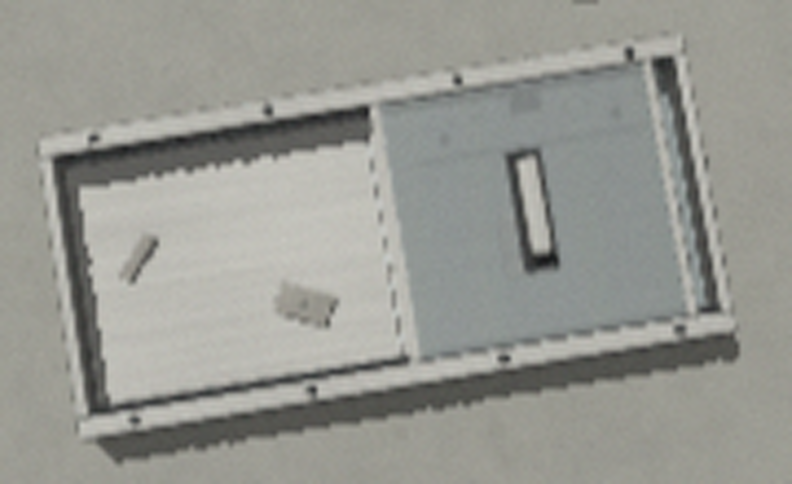

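The crop shows the fixture's top corners at crop pixels (38,143), (683,38), (735,328) and (82,436). The handle top is centred near (535,204), with its bar running along the fixture's x. The V-block can't be seen through the guard.

```bash
cat > h.py <<'E'
import numpy as np, cv2, json
from scipy.optimize import least_squares
from scipy.spatial.transform import Rotation as Ro
def ray(f,px,z,R=None,t=None):
    "world point at height z seen at pixel px"
    R=f["R"] if R is None else R; t=f["t"] if t is None else t
    d=R.T@np.linalg.solve(f["intrinsics"],[px[0],px[1],1]); c=-R.T@t
    return c+d*(z-c[2])/d[2]
def wpose(f,s):
    "R,t world->camera of the wrist camera"
    T=np.eye(4); T[:3,:3]=Ro.from_euler("xyz",s["ee_rot"]).as_matrix(); T[:3,3]=s["tool_pos"]
    W=np.linalg.inv(T@f["hand_eye"]); return W[:3,:3],W[:3,3]
def todelta(s,target,rpy):
    Rt=Ro.from_euler("xyz",s["ee_rot"]); 
    return Rt.inv().apply(np.array(target)-s["tool_pos"]),(Rt.inv()*Ro.from_euler("xyz",rpy)).as_rotvec()
E
python3 - <<'E'
from h import *
f=dict(np.load("pics/top.npz"))
C=lambda p:((p[0]+.5)/4.4+219.5,(p[1]+.5)/4.4+164.5)
W=[ray(f,C(p),.064)[:2] for p in[(38,143),(683,38),(735,328),(82,436)]]
L=np.array([[85,205],[85,-205],[-105,-205],[-105,205]])/1e3
def r(p):
    c,s=np.cos(p[2]),np.sin(p[2]); return (L@np.array([[c,s],[-s,c]])+p[:2]-W).ravel()
o=least_squares(r,[.5,0,0]); print(o.x,o.fun*1e3)
h=ray(f,C((535,204)),.087); c,s=np.cos(o.x[2]),np.sin(o.x[2])
print(h, np.array([[c,s],[-s,c]])@(h[:2]-o.x[:2]))
for n,p,z in(("key",(138,257),.023),("gb",(306,304),.024)):
    h=ray(f,C(p),z);print(n,np.array([[c,s],[-s,c]])@(h[:2]-o.x[:2]))
E
```

```text
[0.54099145 0.02941715 0.18184519] [ 2.76299863  0.92651342  2.60992559 -0.06161543 -2.19378344 -1.89141879
 -3.17914078  1.02652081]
[ 0.54903421 -0.06362803  0.087     ] [-0.00891658 -0.09296551]
key [0.0064267  0.15801526]
gb [-0.04082119  0.0570695 ]
```

```bash
cat >> h.py <<'E'
def go(target,yaw):
    from station import robot
    s=robot.read_state(); d,w=todelta(s,target,[np.pi,0,yaw]); print("delta",d.round(4),"twist",w.round(4))
E
python3 -c "
from h import *
go([.549,-.0636,.15],.182+np.pi)"
```

```text
delta [-0.5466 -0.4421  0.092 ] twist [-0.0018 -0.0007 -0.4468]
```

```bash
python3 -m pendant '[{"twist":[0,0,-0.09],"delta_pos":[-0.05,-0.04,0.01],"grip":-1},{"twist":[0,0,-0.18],"delta_pos":[-0.1,-0.08,0.02],"grip":-1},{"twist":[0,0,-0.27],"delta_pos":[-0.15,-0.12,0.03],"grip":-1},{"twist":[0,0,-0.36],"delta_pos":[-0.2,-0.16,0.04],"grip":-1},{"twist":[0,0,-0.447],"delta_pos":[-0.24,-0.195,0.05],"grip":-1}]'; python3 -c "
from h import *
go([.549,-.0636,.15],.182+np.pi)"
```

```text
time_s: 0.78
tool_pos: [0.3184, 0.2547, 0.1921]
ee_rot: [3.141, 0.001, -2.956]
contact_force: [0.8, 0.0, 0.3]
finger_gap: 0.0855
grip_force: 0.0
delta [-0.1678 -0.3554  0.0421] twist [0.0002 0.0009 0.0035]
```

```bash
python3 -m pendant '[{"twist":[0,0,0],"delta_pos":[-0.025,-0.05,0.005],"grip":-1},{"twist":[0,0,0],"delta_pos":[-0.05,-0.105,0.01],"grip":-1},{"twist":[0,0,0],"delta_pos":[-0.075,-0.16,0.02],"grip":-1},{"twist":[0,0,0],"delta_pos":[-0.1,-0.215,0.025],"grip":-1},{"twist":[0,0,0],"delta_pos":[-0.125,-0.265,0.03],"grip":-1}]' && python3 -m pendant '[{"twist":[0,0,0],"delta_pos":[-0.03,-0.06,0.01],"grip":-1},{"twist":[0,0,0],"delta_pos":[-0.043,-0.09,0.012],"grip":-1},{"twist":[0,0,0],"delta_pos":[-0.043,-0.09,0.012],"grip":-1}]'; python3 -c "
from h import *
go([.549,-.0636,.15],.182+np.pi)
from station import robot
s=robot.read_state();f=robot.grab_frame('wrist');cv2.imwrite('pics/w1.png',f['color'][:,:,::-1])
import pickle;pickle.dump((s,f),open('w1.pkl','wb'))"
```

```text
time_s: 1.4
tool_pos: [0.4891, 0.0164, 0.1619]
ee_rot: [3.141, -0.0, -2.96]
contact_force: [0.3, 0.2, -0.5]
finger_gap: 0.0853
grip_force: 0.0
time_s: 1.78
tool_pos: [0.5475, -0.0647, 0.149]
ee_rot: [3.141, -0.002, -2.963]
contact_force: [-0.6, 0.9, -0.4]
finger_gap: 0.0857
grip_force: 0.0
delta [-0.0016  0.0008 -0.001 ] twist [ 0.0004 -0.0018 -0.0036]
```

View pics/w1.png

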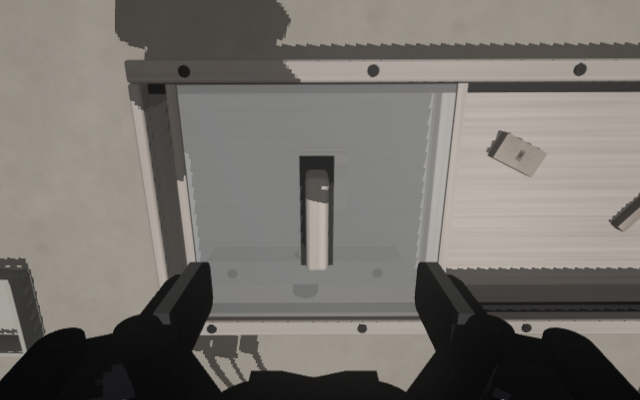

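The wrist view (image up = towards the robot) shows the handle top spanning about (306–328, 170–270), centred between the fingers. The rails are level in the picture, so the yaw is right. The fence shows faintly at row 255.

```bash
python3 -c "
from h import *
import pickle
s,f=pickle.load(open('w1.pkl','rb'));R,t=wpose(f,s)
a=ray(f,(317,171),.087,R,t);b=ray(f,(317,268),.087,R,t);print(a,b,(a+b)/2)
m=(a+b)/2
for p,z in(((184,71),.064),((579,69),.064),((212,328),.064),((526,327),.064)):print(ray(f,p,z,R,t))
go([*m[:2],.083],.182+np.pi)"
```

```text
[ 0.51557497 -0.06886277  0.087     ] [ 0.5757614  -0.05786291  0.087     ] [ 0.54566818 -0.06336284  0.087     ]
[ 0.47565256 -0.15482508  0.064     ]
[0.43387391 0.07161651 0.064     ]
[ 0.64955061 -0.12232719  0.064     ]
[0.60807284 0.10374161 0.064     ]
delta [ 0.001  -0.0001  0.0664] twist [ 0.0013 -0.002  -0.0018]
```

```bash
python3 -m pendant '[{"twist":[0,0,0],"delta_pos":[0.001,0,0.045],"grip":-0.6},{"twist":[0,0,0],"delta_pos":[0.001,0,0.066],"grip":-0.3},{"twist":[0,0,0],"delta_pos":[0.001,0,0.066],"grip":0.2},{"twist":[0,0,0],"delta_pos":[0.001,0,0.066],"grip":1},{"twist":[0,0,0],"delta_pos":[0.001,0,0.066],"grip":1}]' && python3 -m pendant '[{"twist":[0,0,0],"delta_pos":[0,0,0],"grip":1},{"twist":[0,0,0],"delta_pos":[0,0,0],"grip":1},{"twist":[0,0,0],"delta_pos":[0,0,0],"grip":1}]'
```

```text
time_s: 2.45
tool_pos: [0.5469, -0.0623, 0.0864]
ee_rot: [-3.141, 0.002, -2.959]
contact_force: [-0.7, 0.3, 2.2]
finger_gap: 0.012
grip_force: 62.2
time_s: 2.82
tool_pos: [0.5469, -0.0623, 0.0864]
ee_rot: [-3.141, 0.002, -2.959]
contact_force: [-2.2, 2.0, 6.7]
finger_gap: 0.0119
grip_force: 62.8
```

```bash
python3 -m pendant '[{"twist":[0,0,0],"delta_pos":[0,0.02,0],"grip":1},{"twist":[0,0,0],"delta_pos":[0,0.05,0],"grip":1},{"twist":[0,0,0],"delta_pos":[0,0.08,0],"grip":1},{"twist":[0,0,0],"delta_pos":[0,0.11,0],"grip":1},{"twist":[0,0,0],"delta_pos":[0,0.14,0],"grip":1}]' && python3 -m pendant '[{"twist":[0,0,0],"delta_pos":[0,0.02,0],"grip":1},{"twist":[0,0,0],"delta_pos":[0,0.033,0],"grip":1},{"twist":[0,0,0],"delta_pos":[0,0.043,0],"grip":1},{"twist":[0,0,0],"delta_pos":[0,0.046,0],"grip":1}]'
```

```text
time_s: 3.45
tool_pos: [0.5218, 0.0743, 0.0864]
ee_rot: [-3.137, 0.002, -2.961]
contact_force: [-1.2, -3.9, 4.5]
finger_gap: 0.0116
grip_force: 62.6
time_s: 3.95
tool_pos: [0.5133, 0.1201, 0.0864]
ee_rot: [-3.139, 0.002, -2.959]
contact_force: [-2.5, -2.3, 6.4]
finger_gap: 0.0123
grip_force: 62.8
```

```bash
python3 -m pendant '[{"twist":[0,0,0],"delta_pos":[0,0.005,0],"grip":1},{"twist":[0,0,0],"delta_pos":[0,0.01,0],"grip":1},{"twist":[0,0,0],"delta_pos":[0,0.01,0],"grip":1}]'
```

```text
time_s: 4.32
tool_pos: [0.5124, 0.1251, 0.0864]
ee_rot: [-3.129, 0.002, -2.962]
contact_force: [-0.7, -12.9, 5.1]
finger_gap: 0.0125
grip_force: 62.7
```

```bash
python3 -m pendant '[{"twist":[0,0,0],"delta_pos":[0,-0.004,0],"grip":1},{"twist":[0,0,0],"delta_pos":[0,-0.004,0],"grip":-0.3},{"twist":[0,0,0],"delta_pos":[0,-0.004,0],"grip":-0.3},{"twist":[0,0,0],"delta_pos":[0,-0.004,-0.06],"grip":-0.3},{"twist":[0,0,0],"delta_pos":[0,-0.004,-0.09],"grip":-1}]'; python3 -c "
from h import *
n=np.array([.9835,.181]);y=np.array([-.181,.9835])
o=.5383*n+y*(np.dot([.5410,.0294],y)); print(o)
go([*(o-.04*n-.10*y),.19],.182+np.pi)"
```

```text
time_s: 4.95
tool_pos: [0.5119, 0.1267, 0.1764]
ee_rot: [-3.142, 0.002, -2.959]
contact_force: [0.7, -0.6, -0.4]
finger_gap: 0.0721
grip_force: 0.0
[0.54190815 0.0295648 ]
delta [ 0.0282 -0.2009 -0.0136] twist [-0.      0.0023  0.0007]
```

```bash
python3 -m pendant '[{"twist":[0,0,0],"delta_pos":[0.007,-0.05,-0.01],"grip":-1},{"twist":[0,0,0],"delta_pos":[0.014,-0.1,-0.01],"grip":-1},{"twist":[0,0,0],"delta_pos":[0.021,-0.15,-0.01],"grip":-1},{"twist":[0,0,0],"delta_pos":[0.028,-0.2,-0.01],"grip":-1},{"twist":[0,0,0],"delta_pos":[0.028,-0.2,-0.01],"grip":-1}]'; python3 -c "
from h import *
from station import robot
s=robot.read_state();f=robot.grab_frame('wrist');cv2.imwrite('pics/w2.png',f['color'][:,:,::-1])
import pickle;pickle.dump((s,f),open('w2.pkl','wb'))"
```

```text
time_s: 5.58
tool_pos: [0.5201, -0.0784, 0.1839]
ee_rot: [-3.141, -0.0, -2.964]
contact_force: [-0.6, 1.5, -0.5]
finger_gap: 0.0851
grip_force: 0.0
```

View pics/w2.png

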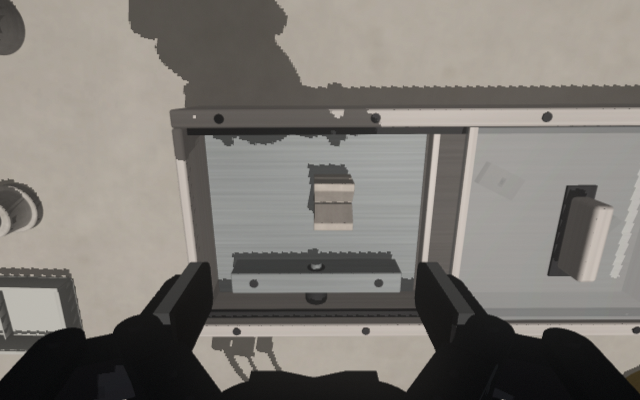

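The guard is open (handle at (585,238)). The V-block is at (315–354, 177–230), its groove running across the picture. The fence is at rows 258–292 and the gauge pin is at (316,267). I'll zoom on these.

```bash
python3 - <<'E'
import cv2
im=cv2.imread("pics/w2.png")[155:300,220:412]
cv2.imwrite("pics/c2.png",cv2.resize(im,None,fx=4,fy=4,interpolation=cv2.INTER_CUBIC))
E
```

```text
(no output)
```

View pics/c2.png

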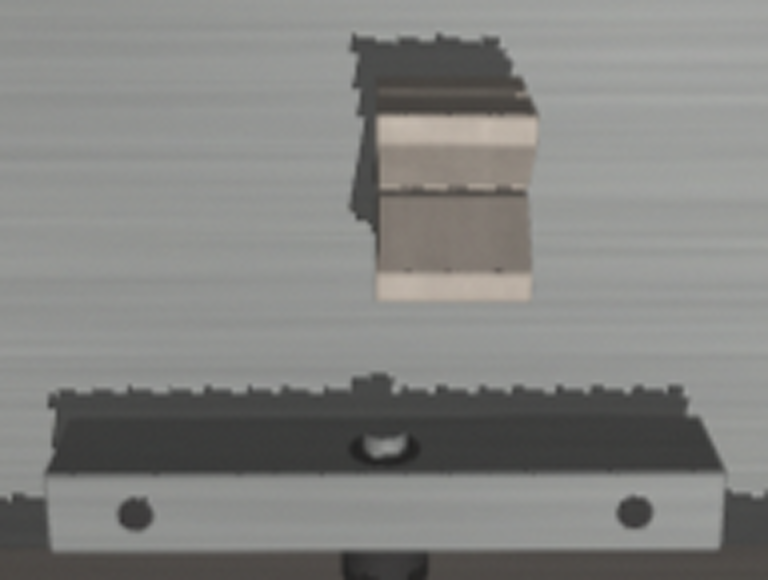

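```bash
python3 -c "
from h import *
import pickle
s,f=pickle.load(open('w2.pkl','rb'));R,t=wpose(f,s)
n=np.array([.9835,.181]);y=np.array([-.181,.9835])
C=lambda p:((p[0]+.5)/4+219.5,(p[1]+.5)/4+154.5)
def P(p,z): q=ray(f,C(p),z,R,t)[:2]; return q,np.array([q@n,q@y])
B=[P(p,.049) for p in((376,114),(538,115),(531,300),(376,300))]
for b in B:print(b)
print('ctr',np.mean([b[0] for b in B],0),np.mean([b[1] for b in B],0))
for p in((47,474),(723,471)):print('fence',P(p,.043)[1])
print('yaws', [np.arctan2(*(np.subtract(B[j][0],B[i][0])[::-1])) for i,j in((0,1),(3,2),(0,3),(1,2))])
"
```

```text
(array([ 0.51409234, -0.08000241]), array([ 0.49112938, -0.17173308]))
(array([ 0.50868148, -0.04856136]), array([ 0.49149862, -0.13983144]))
(array([ 0.54726048, -0.04176732]), array([ 0.53067079, -0.1401323 ]))
(array([ 0.55285986, -0.07307847]), array([ 0.53051047, -0.17194031]))
ctr [ 0.53072354 -0.06085239] [ 0.51095232 -0.15590928]
fence [ 0.57347126 -0.2440762 ]
fence [ 0.57345753 -0.09642661]
yaws [np.float64(1.7412224446389724), np.float64(1.7477560942421864), np.float64(0.1767380489400623), np.float64(0.17431986060427937)]
```

```bash
python3 -c "
from h import *
go([.5307,-.0609,.030],.182+np.pi)"
```

```text
delta [-0.0134  0.0134  0.154 ] twist [ 0.0007 -0.0004 -0.0027]
```

```bash
python3 -m pendant '[{"twist":[0,0,-0.003],"delta_pos":[-0.0134,0.0134,0.03],"grip":-1},{"twist":[0,0,-0.003],"delta_pos":[-0.0134,0.0134,0.08],"grip":-1},{"twist":[0,0,-0.003],"delta_pos":[-0.0134,0.0134,0.12],"grip":-1},{"twist":[0,0,-0.003],"delta_pos":[-0.0134,0.0134,0.145],"grip":-0.6},{"twist":[0,0,-0.003],"delta_pos":[-0.0134,0.0134,0.154],"grip":-0.4}]'; python3 -c "
from h import *
go([.5307,-.0609,.030],.182+np.pi)"
```

```text
time_s: 6.25
tool_pos: [0.529, -0.0579, 0.0281]
ee_rot: [3.139, -0.004, -2.954]
contact_force: [-1.3, -0.0, 0.1]
finger_gap: 0.06
grip_force: 0.0
delta [-0.0011 -0.0033 -0.0019] twist [ 0.0022 -0.0038  0.0054]
```

```bash
python3 -m pendant '[{"twist":[0,0,0],"delta_pos":[-0.001,-0.002,-0.001],"grip":-0.4},{"twist":[0,0,0],"delta_pos":[-0.001,-0.002,-0.001],"grip":0},{"twist":[0,0,0],"delta_pos":[-0.001,-0.002,-0.001],"grip":0.4},{"twist":[0,0,0],"delta_pos":[-0.001,-0.002,-0.001],"grip":1},{"twist":[0,0,0],"delta_pos":[-0.001,-0.002,-0.001],"grip":1}]'; python3 -m pendant '[{"twist":[0,0,0],"delta_pos":[0,0,0],"grip":1},{"twist":[0,0,0],"delta_pos":[0,0,0],"grip":1}]';  python3 -c "
from h import *
n=np.array([.9835,.181]);y=np.array([-.181,.9835])
go([*(.5485*n-.1702*y),.030],.182+np.pi)
go([*(.5109*n-.1560*y),.030],.182+np.pi)"
```

```text
time_s: 6.88
tool_pos: [0.5339, -0.062, 0.0336]
ee_rot: [-3.14, 0.004, -2.956]
contact_force: [-0.2, 1.4, 6.1]
finger_gap: 0.0305
grip_force: 62.0
time_s: 7.12
tool_pos: [0.5339, -0.062, 0.0336]
ee_rot: [-3.14, 0.004, -2.956]
contact_force: [-0.1, 0.8, 5.5]
finger_gap: 0.0305
grip_force: 62.0
delta [-0.0346 -0.0128  0.0038] twist [-0.0013  0.0039  0.0032]
delta [0.0029 0.0016 0.0036] twist [-0.0013  0.0039  0.0032]
```

```bash
python3 -m pendant '[{"twist":[0,0,0.003],"delta_pos":[-0.005,-0.005,0],"grip":1},{"twist":[0,0,0.003],"delta_pos":[-0.012,-0.010,0],"grip":1},{"twist":[0,0,0.003],"delta_pos":[-0.020,-0.0142,0],"grip":1},{"twist":[0,0,0.003],"delta_pos":[-0.028,-0.0142,0],"grip":1},{"twist":[0,0,0.003],"delta_pos":[-0.034,-0.0142,0],"grip":1}]';  python3 -m pendant '[{"twist":[0,0,0],"delta_pos":[0,0,0],"grip":1},{"twist":[0,0,0],"delta_pos":[0,0,0],"grip":1}]';python3 -c "
from h import *
from station import robot
n=np.array([.9835,.181]);y=np.array([-.181,.9835])
s=robot.read_state();p=s['tool_pos'][:2];print(p@n,p@y,s['ee_rot'])
f=robot.grab_frame('wrist');cv2.imwrite('pics/w3.png',f['color'][:,:,::-1])
cv2.imwrite('pics/c3.png',cv2.resize(f['color'][170:330,200:440,::-1],None,fx=3,fy=3,interpolation=2))
import pickle;pickle.dump((s,f),open('w3.pkl','wb'))"
```

```text
time_s: 7.75
tool_pos: [0.569, -0.0702, 0.0336]
ee_rot: [-3.14, 0.001, -2.96]
contact_force: [-3.0, -0.6, 7.5]
finger_gap: 0.0307
grip_force: 62.3
time_s: 8.0
tool_pos: [0.5699, -0.0701, 0.0336]
ee_rot: [-3.14, 0.003, -2.96]
contact_force: [0.3, -0.1, 5.9]
finger_gap: 0.0301
grip_force: 62.1
0.547777939663764 -0.1720405093536084 [-3.13953442  0.00349809 -2.95972584]
```

View pics/w3.png

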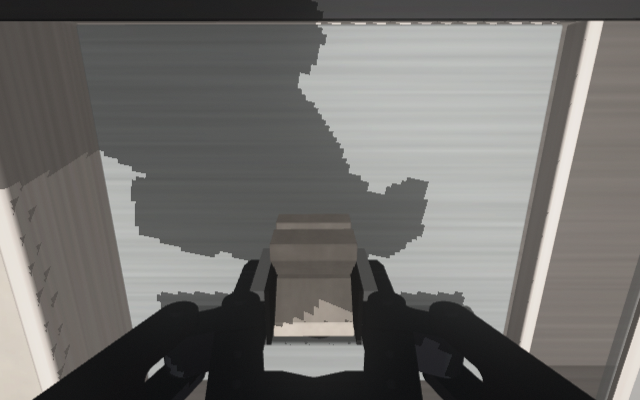

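The block is held square between the pads (columns 270–357), with its far top edge at row 337 just short of the fence. Now I'll creep in to contact.

```bash
python3 -m pendant '[{"twist":[0,0,0],"delta_pos":[-0.003,0.001,0],"grip":1},{"twist":[0,0,0],"delta_pos":[-0.006,0.0015,0.001],"grip":1},{"twist":[0,0,0],"delta_pos":[-0.009,0.0015,0.002],"grip":1},{"twist":[0,0,0],"delta_pos":[-0.011,0.0015,0.002],"grip":1},{"twist":[0,0,0],"delta_pos":[-0.011,0.0015,0.002],"grip":1}]';python3 -c "
from h import *
from station import robot
n=np.array([.9835,.181]);y=np.array([-.181,.9835])
s=robot.read_state();p=s['tool_pos'][:2];print(p@n,p@y,s['ee_rot'],s['contact_force'][:2]@n,s['contact_force'][2])"
```

```text
time_s: 8.68
tool_pos: [0.5776, -0.0675, 0.0336]
ee_rot: [-3.138, -0.003, -2.961]
contact_force: [-10.6, -1.9, 18.2]
finger_gap: 0.0305
grip_force: 63.8
0.5558036047493937 -0.17095609655151062 [-3.13816687e+00 -2.55307552e-03 -2.96059075e+00] -10.744696481894358 18.153775465931144
```

```bash
python3 -m pendant '[{"twist":[0,0,0],"delta_pos":[-0.0015,0,0],"grip":1},{"twist":[0,0,0],"delta_pos":[-0.0015,0,0],"grip":1},{"twist":[0,0,0],"delta_pos":[-0.0015,0,0],"grip":1},{"twist":[0,0,0],"delta_pos":[-0.0015,0,0],"grip":1},{"twist":[0,0,0],"delta_pos":[-0.0015,0,0],"grip":1}]';python3 -c "
from h import *
from station import robot
n=np.array([.9835,.181]);y=np.array([-.181,.9835])
for k in 'ab':
  s=robot.read_state();p=s['tool_pos'][:2];print(p@n,p@y,s['ee_rot'],s['contact_force'][:2]@n,s['contact_force'][2],s['grip_force'])
  f=robot.grab_frame('side' if k=='a' else 'wrist')
  cv2.imwrite('pics/'+k+'4.png',f['color'][:,:,::-1] if k=='b' else cv2.resize(f['color'][150:280,250:410,::-1],None,fx=4.5,fy=4.5,interpolation=2))"
```

```text
time_s: 9.3
tool_pos: [0.5776, -0.0675, 0.0336]
ee_rot: [-3.138, -0.005, -2.961]
contact_force: [-13.2, -2.9, 20.4]
finger_gap: 0.0308
grip_force: 64.1
0.5558651288125401 -0.17097624375102788 [-3.13812816 -0.00527431 -2.96111992] -13.537428723852244 20.39192387645886 64.06789775850484
0.5558272784405297 -0.17095134734692208 [-3.13815572 -0.00531951 -2.96110691] -13.908308420325312 20.81824543512038 64.06687852868345
```

View pics/b4.png

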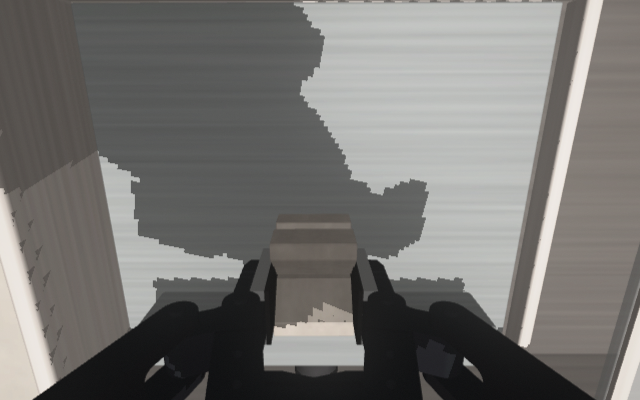

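View pics/a4.png

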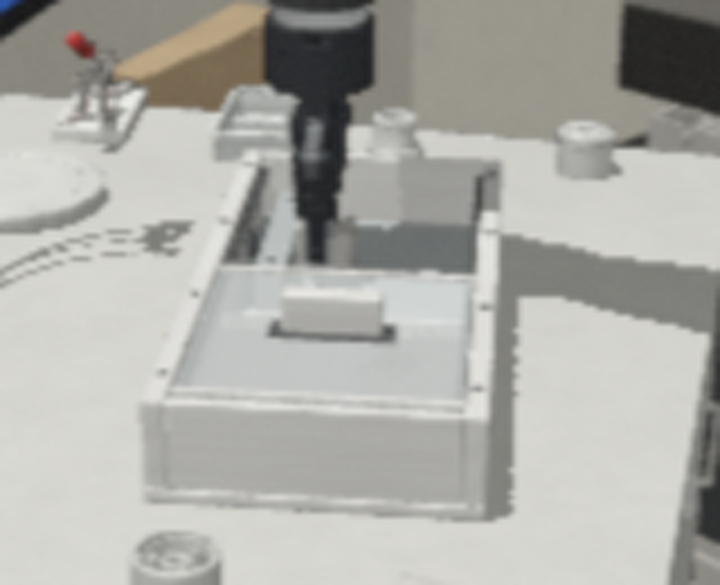

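The far top edge of the block now meets the fence (row 335), with the pin's tail showing behind it at (316,370). The side view shows the guard still open. The push is about 14 N on the fence and 20 N down, and nothing is moving, so I'm handing in.

```bash
python3 -c "
from station import robot
print(robot.hand_in())"
```

```text
the job is handed in; nothing more can be done
None
```

I handed the job in at about 9.5 s on the robot's clock: the guard is at its open stop and the V-block is held against the fence and the bed, with about 14 N of push on the fence and 20 N down. The judging gave no result, and the pin's travel was not measured, only seen to move in the picture.

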